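Roll the capacitor onto the reader line

ROBOT

A 6-joint arm with a two-finger parallel gripper is mounted at the origin on the work surface. World frame = base frame: x ahead of the robot, y to its left, z up, the work surface at z = 0. Lengths are in mm, angles in rad, forces in N, time in s.
With the tool pointing down it reaches from about 350 to 875 mm from the base axis. Payload 15.5 kg.
Tool frame: the origin (TCP) lies on the centre line of the jaws, within the pads' length; the fingertips stand 22 mm ahead of it and the grasp point (between the pads) lies 3 mm ahead of it; z points along the fingers, y is the line along which they close (so a half turn about z gives the same grasp; the last joint's range is limited). The gripper opens to 85 mm and grips with 20 to 120 N. Pads are 22 mm wide; open, the fingers measure 114 mm over their backs; the gripper's body (76 mm by 85 mm) begins 54 mm behind the grasp point. The pads swing forward as they close: fully open they stand 13 mm farther back than shut.
Start: joints at [-0.096, 0.494, 1.345, -0, 1.302, -0.096], TCP at [625.001, 0.003, 253.277] pointing down, gripper open.
Joint ranges: [-2.91, 2.91], [-0.82, 2.16], [0.22, 2.67], [-1.22, 4.37], [0.12, 2.79], [-3.08, 3.08]. Speed limits (rad/s): [1.89, 1.89, 2.57, 3.01, 3.01, 3.01].

INTERFACE

Orientations are given as a 3x3 rotation matrix whose columns are the frame's x, y, z axes.
In Python, from rig import readout, eyes, job_done gives the robot as it stands. The module is installed in compiled form; this text tells all that it offers.
- The arm moves only by the tool jog_arm, never from a script. Its argument "increments" is a list of rows, each an object with "offset": the shift along the tool's x, y, z in cm, a list of three; "twist": the turn about the tool's z in rad; "hand": the opening, from 0 (shut) to 1 (fully open). In form: [{"offset": [tx, ty, tz], "twist": twist, "hand": hand}, ...]. A call has 1 to 12 rows; each row shifts and turns the commanded pose from where the row before left it, along the tool's axes as they then stand; what a row does not reach is not made up. A row lasts 1/8 s, in which the tool goes at most 62.5 mm and 10.7 degrees, less where a joint would pass 70% of its speed; a pose out of reach is approached as far as the arm can. A call with a gripper value outside its range is refused whole. The fingers move at their own pace and stop on an object; "squeeze" is the grip in N (left out, the last holds). Time passes only in rows, so rows that do not move let the fingers close. It gives the time, the measured TCP pose, the force and the opening at its end, in the units of the state.
- readout.get_state(): the state, without advancing time (a new reading comes with each control period).
- eyes.snapshot(name): name is "scene" or "side" or "wrist"; returns (picture, depth): 384x512x3 uint8, red, green, blue; 384x512 float32, mm along the optical axis (not along the pixel's ray), 0 where there is no reading.
- eyes.camera_model(name): a dict with "mtx" (3x3 intrinsics, pixels), "T" (4x4, takes a point from camera to world coordinates). Camera axes: x right, y down, z forward; pixel columns grow to the right and rows downward; lengths in mm; the calibration is good to about 2 mm. A picture is of the moment at which its call begins: read the wrist's pose just before it. camera_model takes no time and is no camera call; for the wrist camera it gives the pose at the moment of the call.
- job_done(): hands the job in, once; it reports no verdict.
Trained networks look in the newest picture that a camera, given by its name, has taken for a name from the list of things; names that differ only in an ending like _2 or _b are one class to them, and where a whole thing is asked for, a point or a joint stands for the part that bears it (a point fixed in the world has none). Each returns a list of dicts, best first, with "p" (0 to 1); they miss things now and then, are a little off and sometimes report something else, mostly with a low value. They report only what shows in the picture. A call takes as long as a camera call. They do not tell look-alikes from the thing itself.
- eyes.boxes_of(target, camera): "centre" ([column, row] in pixels, amid what is visible of it).
- eyes.landmark_of(target, camera): "centre" ([column, row] in pixels: a listed point, or the origin of a listed thing).
The state is a dict: "time_s": time; "joints": joint angles; "qvel": joint speeds; "tau": joint torques, N m; "tcp_pos": TCP position; "orientation": TCP orientation; "contact_force": force on the tool from outside, world axes, zero at the start; "ft_torque": the same for the moment, N m; "finger_gap": finger opening in mm.
Only numpy, scipy, OpenCV 4.12 (cv2) and the standard library are available. Lean on these libraries where they do the work, as an engineer would, in place of code of your own. Each camera call takes 0.05 s, during which the arm holds its last target. There are 200 camera calls.

TASK

Roll the lying blue capacitor across the dark mat, by pushing sideways on its top with the fingertips, until it lies along the yellow line with its middle over the line, ready for the reader at the line's far end, and leave it at rest there. Do not grip it, lift it or push it from low on its side, and leave the orange capacitor, the screwdriver and the heatsink where they are.

Things in the scene. Friction and masses are not known exactly. Their poses are not given: they have to be found in the camera images.
- mat: Fixed dark mat, 260 (x) x 320 (y) x 4 mm, level, hard, not slippery; place and yaw vary. Origin: centre of its underside, on the table; z up. Its x is the line's direction. A grey reader block is fixed on it at the line's far (+x) end: 30 mm along x, 70 along y, top 66 mm above the table, near face at x = 97 mm (lens at 91).
- line (a point): Middle of the yellow line, on the mat's top face (height 4 mm), at the mat's x = y = 0, axes as the mat's. The line is 8 mm wide (y) and runs along x from -110 to +100 mm, so it shows beyond both ends of a can lying on it. It is flat paint.
- can: Blue capacitor can lying on the mat, 50 mm across, 90 mm long, plus 6 mm terminals at its -x end, 0.18 to 0.31 kg. Origin: its centre (top 25 mm above). x: its axis; z starts up (white stripe) and turns as it rolls. Starts 70-100 mm left or right of the line, within 4 deg of parallel. Stays put after a slow push; a fingertip dragged over its top rolls it half as far as the tip moves.
- spare: Orange capacitor standing upright on the mat on the other side of the line from the can, 36 mm in diameter, 42 mm tall. Origin: centre of its underside, z up. To be left alone.
- driver: Screwdriver, 170 mm long, lying on the table beyond the mat's left (+y) edge; to be left alone.
- heatsink: Dark finned heatsink 120 x 80 mm, with a green circuit board on it, 43 mm tall in all, on the table beyond the mat's right (-y) edge. Origin: centre of its underside. To be left alone.
Things that resemble listed ones, but are neither listed nor needed, are in the scene too. What is meant by the can is not green or red, and is the larger of those in its own colour.

How it is judged (in metres and radians):
At the end, for the whole second after the job is handed in: The can lies on the mat at rest, its axis within 7 mm of the line's middle and 0.17 rad of its direction, its centre between 60 mm before and 46 mm beyond the line's middle along it, and it rolled there rather than slid (its own z axis over 1.2 rad from vertical) (y of can in the frame of line between -0.007 and 0.007 m and x of can in the frame of line between -0.06 and 0.046 m and z of can in the frame of line between 0.022 and 0.028 m and angle between the x axis of can and the x axis of line, either way round below 0.17 rad and angle between can's own z axis and vertical above 1.2 rad and linear speed of can below 0.01 m/s); the robot touches nothing.
It fails at once if the can is lifted more than 10 mm or tipped onto something (z of can in the frame of line above 0.035 m).
It fails at once if the fingers push or grip the can low on its side (grasp point, between the pads, less than 45 mm above the mat's top) (contact force between the fingers and can above 0.5 N and z of the grasp point in the frame of line below 0.045 m).
It fails at once if the orange capacitor is moved more than 10 mm or tipped (distance of spare from where it was at the start of the episode above 0.01 m or angle between spare's own z axis and vertical above 0.3 rad).
It fails at once if the screwdriver is moved more than 15 mm (distance of driver from where it was at the start of the episode above 0.015 m).
It fails at once if the heatsink is moved more than 15 mm (distance of heatsink from where it was at the start of the episode above 0.015 m).
It also fails if it takes over 51 s, if anything falls off the work surface, if the arm or the gripper's body presses on something with over 40 N, if the wrist force passes 120 N, or if a joint passes its speed limit or range.

## Working session

There is one attempt and no reset: what is moved stays moved. The work goes in short steps, Python scripts to look and compute and a tool call to move; the robot and the scene stay as the last step left them, time stands still between calls to the robot, and variables do not carry over. Pictures are saved under pics/ and viewed, on a budget of 10 in all, crops included, one or two more only if the job needs it, and the job is handed in when it is done.

Besides the shell and the picture viewer there is one more tool, called after "Call:" as a command line: name --argument value ..., lists and objects as JSON in quotes. jog_arm: Moves the arm, as the interface text tells. Its arguments: {"type":"object","properties":{"increments":{"type":"array","items":{"type":"object","properties":{"offset":{"type":"array","items":{"type":"number"}},"twist":{"type":"number"},"hand":{"type":"number"}}}},"squeeze":{"type":"number"}},"required":["increments"]}

```bash
mkdir -p pics; python3 - <<'E'
from rig import readout, eyes
import cv2,numpy as np
for n in ("scene","side"):
    p,d=eyes.snapshot(n); cv2.imwrite(f"pics/{n}0.png",p[:,:,::-1]); np.savez(f"{n}0.npz",p=p,d=d)
    m=eyes.camera_model(n); K=m["mtx"];T=np.array(m["T"])
    for t in ("can","spare","line","driver","heatsink"):
        for f in (eyes.boxes_of,eyes.landmark_of):
            for r in f(t,n)[:3]:
                u,v=r["centre"]; z=d[int(v),int(u)]
                w=T@np.r_[np.linalg.inv(K)@[u,v,1]*z,1]
                print(n,t,f.__name__,np.round([u,v]),round(r["p"],2),np.round(w[:3]))
s=readout.get_state(); print(s["time_s"],s["tcp_pos"],s["orientation"],s["contact_force"],s["finger_gap"])
E
```

```text
scene can call [163. 242.] 0.89 [741.  24.  33.]
scene can call [227. 126.] 0.84 [ 373. -242.   30.]
scene can call [121. 193.] 0.8 [ 739. -158.   39.]
scene can call [162. 240.] 0.92 [742.  23.  37.]
scene can call [226. 125.] 0.8 [ 375. -247.   33.]
scene can call [232. 187.] 0.72 [546.  -2.  48.]
scene spare call [287. 219.] 0.63 [524. 148.  45.]
scene spare call [290. 230.] 0.63 [520. 153.  16.]
scene line call [262. 217.] 0.63 [529.  80.   4.]
scene line call [257. 206.] 0.89 [515.  47.   5.]
scene driver call [373. 249.] 0.77 [442. 301.  25.]
scene driver call [266. 214.] 0.69 [516.  77.   3.]
scene driver call [232. 187.] 0.59 [547.  -1.  49.]
scene driver call [364. 262.] 0.79 [462. 300.   2.]
scene heatsink call [184. 166.] 0.81 [ 574. -159.   32.]
scene heatsink call [182. 168.] 0.71 [ 578. -159.   29.]
side can call [316. 171.] 0.97 [724.   4.  24.]
side can call [382. 195.] 0.97 [ 709. -192.   45.]
side can call [297. 300.] 0.97 [ 351. -263.   34.]
side can call [383. 196.] 0.78 [ 715. -192.   41.]
side can call [265. 202.] 0.68 [499. -40.  48.]
side can call [316. 171.] 0.63 [724.   4.  25.]
side spare call [215. 180.] 0.82 [496. 128.  36.]
side spare call [216. 186.] 0.71 [498. 128.  16.]
side line call [242. 203.] 0.95 [506.  42.   5.]
side line call [238. 200.] 0.73 [514.  63.   2.]
side driver call [151. 175.] 0.71 [414. 284.  17.]
side driver call [164. 175.] 0.96 [455. 290.   0.]
side driver call [240. 199.] 0.48 [519.  63.   2.]
side heatsink call [342. 241.] 0.8 [ 529. -218.   30.]
side heatsink call [338. 242.] 0.9 [ 544. -200.    8.]
1.1 [6.24989014e+02 2.42121738e-02 2.53261260e+02] [[-5.34838086e-05  9.99999997e-01 -5.41275682e-05]
 [ 9.99999999e-01  5.34840027e-05  3.58496204e-06]
 [ 3.58785699e-06 -5.41273763e-05 -9.99999999e-01]] [ 0.85888257 -0.0459854   0.32228177] 85.25867527647381
```

View pics/scene0.png

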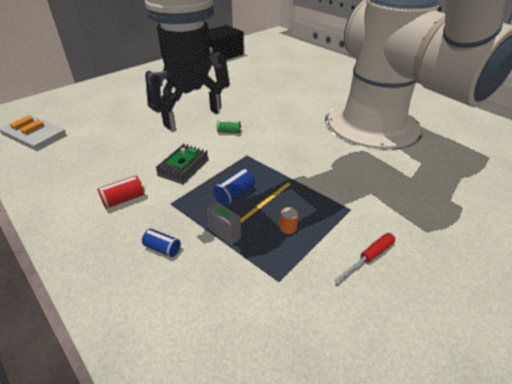

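View pics/side0.png

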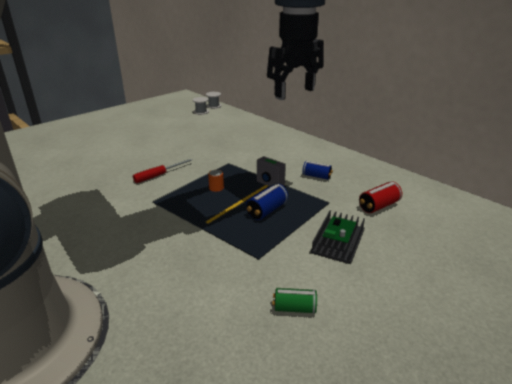

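The scene view shows the large blue can at (235,187), the line from (290,184) to (242,220), the reader at (224,222) and the orange spare at (288,220). The small blue one at (161,242) is a decoy. The side view agrees, with the can at (267,202). Next I'll measure the line and can in the world frame, with the wrist view too.

```bash
cat > h.py <<'E'
from rig import readout, eyes
import cv2,numpy as np
def cloud(n,save=None):
    m=eyes.camera_model(n); p,d=eyes.snapshot(n)
    if save: cv2.imwrite(f"pics/{save}.png",p[:,:,::-1])
    v,u=np.mgrid[:384,:512]
    c=np.stack([u,v,np.ones_like(u)],-1)@np.linalg.inv(m["mtx"]).T*d[...,None]
    T=np.array(m["T"]); w=c@T[:3,:3].T+T[:3,3]; w[d==0]=np.nan
    return cv2.cvtColor(p,cv2.COLOR_RGB2HSV),w
def seg(hsv,w,lo,hi,zr,box):
    m=cv2.inRange(hsv,np.array(lo),np.array(hi))>0
    P=w[m]; ok=(P[:,2]>zr[0])&(P[:,2]<zr[1])&(P[:,0]>box[0])&(P[:,0]<box[1])&(P[:,1]>box[2])&(P[:,1]<box[3])
    return P[ok]
def axis(P):
    c=P[:,:2].mean(0); _,_,V=np.linalg.svd(P[:,:2]-c); a=V[0]*np.sign(V[0][0]); t=(P[:,:2]-c)@a
    return c+a*(t.min()+t.max())/2,np.arctan2(a[1],a[0]),t.max()-t.min(),np.ptp((P[:,:2]-c)@V[1])
def report(n,save=None):
    h,w=cloud(n,save); B=(380,680,-150,230)
    for nm,lo,hi,zr in (("line",(20,120,110),(34,255,255),(-6,15)),("blue",(105,120,60),(125,255,255),(5,75)),("orange",(3,150,100),(17,255,255),(5,60))):
        P=seg(h,w,lo,hi,zr,B)
        if len(P)<20: print(n,nm,len(P)); continue
        c,y,L,W=axis(P); top=P[P[:,2]>np.percentile(P[:,2],98)-2]
        print(n,nm,len(P),"c",c.round(1),"yaw",y.round(3),"L/W",L.round(),W.round(),"z",np.percentile(P[:,2],[2,50,98]).round(1),"top",top.mean(0).round(1))
        if nm=="blue":
            # cylinder of R=25: axis yaw and offset fit
            from scipy.optimize import least_squares
            f=lambda q:np.hypot(-(P[:,0]-c[0])*np.sin(q[1])+(P[:,1]-c[1])*np.cos(q[1])-q[0],P[:,2]-q[2])-25
            q=least_squares(f,[0,0.0,29],loss="soft_l1").x
            a=np.array([np.cos(q[1]),np.sin(q[1])]); t=(P[:,:2]-c)@a
            mid=c+a*(np.percentile(t,1)+np.percentile(t,99))/2+q[0]*np.array([-a[1],a[0]])
            print("   cyl mid",mid.round(1),"yaw",q[1].round(3),"z",q[2].round(1),"len",np.ptp(t).round())
E
python3 - <<'E'
from h import *
for n in("scene","side","wrist"): report(n,n+"1")
E
```

```text
scene line 205 c [487.7  46. ] yaw 0.126 L/W 173.0 13.0 z [2.4 4.1 6.2] top [494.7  47.8   5. ]
scene blue 642 c [519.5  -3.7] yaw -0.068 L/W 117.0 105.0 z [11.7 40.4 52.9] top [526.4 -11.1  52.2]
   cyl mid [529.5 -18.8] yaw 0.123 z 28.6 len 127.0
scene orange 234 c [520.2 148.1] yaw -0.848 L/W 34.0 17.0 z [ 6.7 28.1 46.1] top [517.7 148.2  45.5]
side line 45 c [486.9  48.1] yaw 0.123 L/W 57.0 9.0 z [3.9 5.2 6.8] top [485.8  47.8   5.6]
side blue 352 c [528.8 -33.8] yaw 0.07 L/W 91.0 39.0 z [34.5 47.2 54.5] top [514.4 -25.9  53.5]
   cyl mid [522.3 -17.9] yaw 0.128 z 29.6 len 91.0
side orange 8
wrist line 1153 c [497.9  50.1] yaw 0.121 L/W 199.0 9.0 z [2.5 4.  5.7] top [501.3  50.5   4.4]
wrist blue 2421 c [526.7 -10.8] yaw 0.088 L/W 91.0 50.0 z [23.2 48.1 53.3] top [524.9 -16.1  52.3]
   cyl mid [527.7 -17.3] yaw 0.122 z 28.3 len 90.0
wrist orange 458 c [517.7 137.6] yaw 1.287 L/W 35.0 36.0 z [10.4 37.7 46.6] top [511.8 139.9  45.6]
```

View pics/wrist1.png

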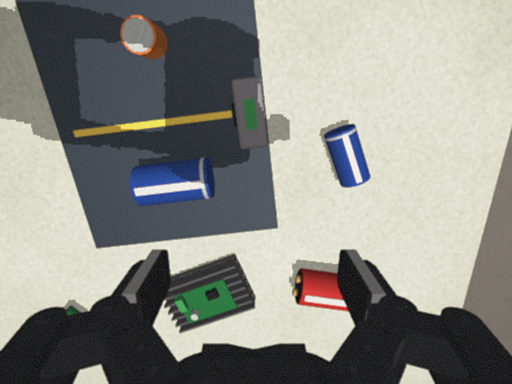

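The wrist view shows the can at (172,182), the line from (75,133) to (232,115), the reader at (248,112) and the spare at (140,35).

- **Line:** its middle is about (508,51) with yaw 0.122.
- **Can:** it sits at mat (11,-70), parallel to the line, so the tip has about 141 mm to travel in all. I'll do that in strokes with the two fingertips spread along the can's axis.

Call:
jog_arm --increments '[{"offset":[0,0,0],"twist":-0.122,"hand":0.4},{"offset":[-0.5,-3.3,3.5],"twist":0,"hand":0.4},{"offset":[-0.5,-3.3,3.5],"twist":0,"hand":0.4},{"offset":[-0.4,-3.4,3.5],"twist":0,"hand":0.4},{"offset":[0,0,2.5],"twist":0,"hand":0.4},{"offset":[0,0,1.5],"twist":0,"hand":0.4},{"offset":[0,0,0],"twist":0,"hand":0.4},{"offset":[0,0,0],"twist":0,"hand":0.4}]'

```text
time_s: 2.25
tcp_pos: [528.2, -26.1, 109.0]
orientation: [[-0.122, 0.993, 0.001], [0.993, 0.122, -0.0], [-0.0, 0.001, -1.0]]
contact_force: [0.5, -0.4, -0.1]
finger_gap: 34.2
```

Call:
jog_arm --increments '[{"offset":[0,0,2.0],"hand":0.4,"twist":0},{"offset":[0,0,0.8],"hand":0.4,"twist":0},{"offset":[0,0,0.2],"hand":0.4,"twist":0},{"offset":[0,0,0.1],"hand":0.4,"twist":0},{"offset":[0,0,0],"hand":0.4,"twist":0},{"offset":[0,0,0],"hand":0.4,"twist":0}]'

```text
time_s: 3.0
tcp_pos: [527.6, -26.1, 77.6]
orientation: [[-0.122, 0.993, 0.001], [0.993, 0.122, -0.0], [-0.0, 0.0, -1.0]]
contact_force: [0.4, 0.1, -0.3]
finger_gap: 34.1
```

Call:
jog_arm --increments '[{"offset":[0,0,0.1],"hand":0.4,"twist":0},{"offset":[0,0,0.1],"hand":0.4,"twist":0},{"offset":[0,0,0],"hand":0.4,"twist":0}]'

```text
time_s: 3.38
tcp_pos: [527.4, -26.0, 75.2]
orientation: [[-0.122, 0.993, -0.0], [0.993, 0.122, 0.0], [0.0, -0.0, -1.0]]
contact_force: [0.2, -0.3, 0.5]
finger_gap: 34.1
```

Call:
jog_arm --increments '[{"offset":[0,0,0.1],"hand":0.4,"twist":0},{"offset":[0,0,0.1],"hand":0.4,"twist":0},{"offset":[0,0,0],"hand":0.4,"twist":0}]'

```text
time_s: 3.75
tcp_pos: [527.7, -26.3, 74.6]
orientation: [[-0.122, 0.993, 0.001], [0.993, 0.122, -0.0], [-0.001, 0.001, -1.0]]
contact_force: [-7.2, -1.0, 32.1]
finger_gap: 34.3
```

Call:
jog_arm --increments '[{"offset":[0,0,0.1],"hand":0.4,"twist":0},{"offset":[0,0,0],"hand":0.4,"twist":0}]'

```text
time_s: 4.0
tcp_pos: [527.7, -26.4, 74.3]
orientation: [[-0.122, 0.993, 0.002], [0.993, 0.122, -0.001], [-0.001, 0.002, -1.0]]
contact_force: [-10.6, -3.3, 48.5]
finger_gap: 34.5
```

Call:
jog_arm --increments '[{"offset":[0,0,0.1],"hand":0.4,"twist":0},{"offset":[0,0,0],"hand":0.4,"twist":0}]'

```text
time_s: 4.25
tcp_pos: [527.8, -26.6, 74.1]
orientation: [[-0.122, 0.993, 0.002], [0.993, 0.122, -0.001], [-0.001, 0.002, -1.0]]
contact_force: [-15.4, -4.2, 67.0]
finger_gap: 34.3
```

Contact is at TCP z of about 75. I'll ease off to about 20 N and make the first stroke.

Call:
jog_arm --increments '[{"offset":[0,0,-0.25],"hand":0.4,"twist":0},{"offset":[0,0,0],"hand":0.4,"twist":0},{"offset":[0.4,0,0],"hand":0.4,"twist":0},{"offset":[0.4,0,0],"hand":0.4,"twist":0},{"offset":[0.4,0,0],"hand":0.4,"twist":0},{"offset":[0,0,0],"hand":0.4,"twist":0}]'

```text
time_s: 5.0
tcp_pos: [526.2, -14.0, 74.8]
orientation: [[-0.122, 0.993, 0.001], [0.993, 0.122, -0.0], [-0.0, 0.001, -1.0]]
contact_force: [-5.6, -0.8, 24.2]
finger_gap: 34.1
```

```bash
python3 - <<'E'
from h import *
for n in("scene","side","wrist"): report(n,n+"2")
E
```

```text
scene line 210 c [486.4  45.9] yaw 0.126 L/W 178.0 13.0 z [2.5 4.3 6.1] top [489.7  47.    4.9]
scene blue 597 c [517.5   3.3] yaw -0.105 L/W 123.0 102.0 z [12.7 39.2 52.7] top [538.1  -9.9  52.4]
   cyl mid [529.5 -12.8] yaw 0.12 z 28.5 len 123.0
scene orange 231 c [520.7 147.3] yaw -0.921 L/W 35.0 16.0 z [ 7.4 27.7 46.6] top [519.9 147.9  45.8]
side line 44 c [478.3  47.5] yaw 0.13 L/W 156.0 11.0 z [4.  5.3 7.3] top [443.1  41.5   6.1]
side blue 113 c [586.   -8.1] yaw 0.483 L/W 110.0 23.0 z [30.2 45.1 53.5] top [548.4 -19.   53.2]
   cyl mid [575.8  -3.1] yaw 0.185 z 29.4 len 102.0
side orange 15
wrist line 4423 c [502.8  50.9] yaw 0.121 L/W 209.0 9.0 z [2.5 3.9 5.3] top [503.3  51.1   4.1]
wrist blue 8217 c [545.1   8.4] yaw 0.275 L/W 139.0 83.0 z [27.1 46.8 53.7] top [523.  -13.7  53. ]
   cyl mid [545.3  -8.5] yaw 0.132 z 28.2 len 129.0
wrist orange 0
```

Rolling works: the tip moved 12 mm and the can 6 mm. I'll finish this stroke, lift and step back.

Call:
jog_arm --increments '[{"offset":[0.4,0,0],"hand":0.4,"twist":0},{"offset":[0.4,0,0],"hand":0.4,"twist":0},{"offset":[0.4,0,0],"hand":0.4,"twist":0},{"offset":[0.4,0,0],"hand":0.4,"twist":0},{"offset":[0.4,0,0],"hand":0.4,"twist":0},{"offset":[0.4,0,0],"hand":0.4,"twist":0},{"offset":[0,0,0],"hand":0.4,"twist":0},{"offset":[0,0,0],"hand":0.4,"twist":0}]'

```text
time_s: 6.15
tcp_pos: [523.2, 9.8, 74.5]
orientation: [[-0.122, 0.993, 0.001], [0.993, 0.122, -0.0], [-0.0, 0.001, -1.0]]
contact_force: [-3.8, 1.3, 16.6]
finger_gap: 34.4
```

Call:
jog_arm --increments '[{"offset":[0,0,-0.6],"hand":0.4,"twist":0},{"offset":[0,0,-0.9],"hand":0.4,"twist":0},{"offset":[0,0,-2.0],"hand":0.4,"twist":0},{"offset":[0,0,0],"hand":0.4,"twist":0}]'

```text
time_s: 6.65
tcp_pos: [523.9, 9.6, 110.1]
orientation: [[-0.122, 0.993, 0.002], [0.993, 0.122, -0.0], [-0.001, 0.002, -1.0]]
contact_force: [-0.3, 0.9, -0.7]
finger_gap: 33.7
```

```bash
python3 - <<'E'
from h import *
for n in("scene","wrist"): report(n,n+"3")
E
```

```text
scene line 206 c [487.6  45.9] yaw 0.131 L/W 177.0 14.0 z [2.2 4.  6.2] top [491.4  47.3   5. ]
scene blue 618 c [526.6   9. ] yaw -0.019 L/W 96.0 88.0 z [12.9 40.3 54.3] top [ 5.239e+02 -1.000e-01  5.330e+01]
   cyl mid [527.3  -0.7] yaw 0.118 z 28.4 len 93.0
scene orange 227 c [520.2 148.3] yaw -0.853 L/W 34.0 15.0 z [ 7.4 28.1 46.4] top [519.2 147.8  45.7]
wrist line 2964 c [502.4  51.1] yaw 0.123 L/W 209.0 9.0 z [2.6 3.9 5.3] top [501.7  51.    4.1]
wrist blue 5695 c [544.   14.7] yaw 0.226 L/W 134.0 74.0 z [26.2 51.1 54. ] top [522.2   2.2  53. ]
   cyl mid [543.8   3.5] yaw 0.133 z 28.3 len 129.0
wrist orange 767 c [509.2 127.5] yaw 0.101 L/W 35.0 18.0 z [11.6 43.7 46.5] top [509.2 129.7  45.5]
```

View pics/wrist3.png

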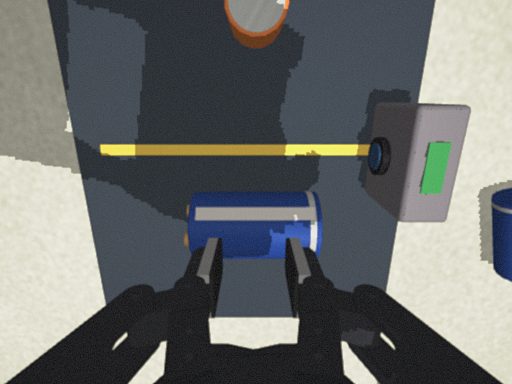

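The wrist view shows the can at (255,225), parallel to the line (row 150), with the fingers clear above it and its white stripe turned toward the line. Can's mat y is about -52. Next stroke: step back 19 mm, drag 40 mm.

Call:
jog_arm --increments '[{"offset":[-1.9,0,0],"hand":0.4,"twist":0},{"offset":[0,0,2.5],"hand":0.4,"twist":0},{"offset":[0,0,0.6],"hand":0.4,"twist":0},{"offset":[0,0,0.2],"hand":0.4,"twist":0},{"offset":[0,0,0.2],"hand":0.4,"twist":0},{"offset":[0,0,0],"hand":0.4,"twist":0},{"offset":[0,0,0],"hand":0.4,"twist":0}]'

```text
time_s: 7.62
tcp_pos: [525.5, -9.3, 74.8]
orientation: [[-0.122, 0.993, 0.001], [0.993, 0.122, -0.0], [-0.0, 0.001, -1.0]]
contact_force: [-4.0, -0.6, 12.2]
finger_gap: 33.9
```

Call:
jog_arm --increments '[{"offset":[0.4,0,0],"hand":0.4,"twist":0},{"offset":[0.4,0,0],"hand":0.4,"twist":0},{"offset":[0.4,0,0],"hand":0.4,"twist":0},{"offset":[0.4,0,0],"hand":0.4,"twist":0},{"offset":[0.4,0,0],"hand":0.4,"twist":0},{"offset":[0.4,0,0],"hand":0.4,"twist":0},{"offset":[0.4,0,0],"hand":0.4,"twist":0},{"offset":[0.4,0,0],"hand":0.4,"twist":0},{"offset":[0.4,0,0],"hand":0.4,"twist":0},{"offset":[0.4,0,0],"hand":0.4,"twist":0},{"offset":[0,0,0],"hand":0.4,"twist":0},{"offset":[0,0,0],"hand":0.4,"twist":0}]'

```text
time_s: 9.12
tcp_pos: [520.5, 30.7, 74.6]
orientation: [[-0.122, 0.993, 0.0], [0.993, 0.122, -0.0], [-0.0, 0.0, -1.0]]
contact_force: [-2.8, -0.6, 8.9]
finger_gap: 34.1
```

Call:
jog_arm --increments '[{"offset":[0,0,-0.6],"hand":0.4,"twist":0},{"offset":[0,0,-0.9],"hand":0.4,"twist":0},{"offset":[0,0,-2.0],"hand":0.4,"twist":0},{"offset":[0,0,0],"hand":0.4,"twist":0}]'

```text
time_s: 9.62
tcp_pos: [521.5, 30.4, 110.4]
orientation: [[-0.122, 0.993, 0.003], [0.993, 0.122, -0.0], [-0.001, 0.003, -1.0]]
contact_force: [0.4, 0.8, -0.7]
finger_gap: 33.9
```

```bash
python3 - <<'E'
from h import *
for n in("scene","wrist"): report(n,n+"4")
E
```

```text
scene line 180 c [488.1  46.1] yaw 0.129 L/W 175.0 11.0 z [2.3 4.3 6.1] top [495.6  47.8   4.9]
scene blue 684 c [524.   26.8] yaw 0.015 L/W 94.0 52.0 z [12.8 47.5 54.3] top [519.7  20.5  53.3]
   cyl mid [524.9  19.3] yaw 0.119 z 28.4 len 92.0
scene orange 234 c [520.3 148. ] yaw -0.872 L/W 34.0 17.0 z [ 7.4 27.8 46.1] top [518.2 148.2  45.3]
wrist line 2600 c [502.8  51. ] yaw 0.122 L/W 209.0 8.0 z [2.7 4.  5.3] top [502.5  51.    4.2]
wrist blue 6821 c [539.8  33.6] yaw 0.166 L/W 130.0 58.0 z [34.5 50.  53.9] top [519.5  22.3  52.9]
   cyl mid [541.1  23.6] yaw 0.132 z 28.2 len 129.0
wrist orange 673 c [507.6 140.7] yaw -1.459 L/W 36.0 35.0 z [26.1 45.2 46.9] top [507.8 140.   45.7]
```

The can is at mat y of about -32, as expected. I'll repeat with slightly more press.

Call:
jog_arm --increments '[{"offset":[-2.0,0,0],"hand":0.4,"twist":0},{"offset":[0,0,2.5],"hand":0.4,"twist":0},{"offset":[0,0,0.6],"hand":0.4,"twist":0},{"offset":[0,0,0.2],"hand":0.4,"twist":0},{"offset":[0,0,0.25],"hand":0.4,"twist":0},{"offset":[0,0,0],"hand":0.4,"twist":0},{"offset":[0,0,0],"hand":0.4,"twist":0}]'

```text
time_s: 10.6
tcp_pos: [523.0, 10.7, 74.6]
orientation: [[-0.122, 0.993, 0.001], [0.993, 0.122, -0.0], [-0.0, 0.001, -1.0]]
contact_force: [-6.7, -1.8, 20.1]
finger_gap: 34.0
```

Call:
jog_arm --increments '[{"offset":[0.4,0,0],"hand":0.4,"twist":0},{"offset":[0.4,0,0],"hand":0.4,"twist":0},{"offset":[0.4,0,0],"hand":0.4,"twist":0},{"offset":[0.4,0,0],"hand":0.4,"twist":0},{"offset":[0.4,0,0],"hand":0.4,"twist":0},{"offset":[0.4,0,0],"hand":0.4,"twist":0},{"offset":[0.4,0,0],"hand":0.4,"twist":0},{"offset":[0.4,0,0],"hand":0.4,"twist":0},{"offset":[0.4,0,0],"hand":0.4,"twist":0},{"offset":[0.4,0,0],"hand":0.4,"twist":0},{"offset":[0,0,0],"hand":0.4,"twist":0},{"offset":[0,0,0],"hand":0.4,"twist":0}]'

```text
time_s: 12.1
tcp_pos: [518.0, 50.7, 74.4]
orientation: [[-0.122, 0.993, 0.001], [0.993, 0.122, 0.0], [-0.0, 0.001, -1.0]]
contact_force: [-4.1, 1.1, 15.5]
finger_gap: 34.3
```

Call:
jog_arm --increments '[{"offset":[0,0,-0.6],"hand":0.4,"twist":0},{"offset":[0,0,-0.9],"hand":0.4,"twist":0},{"offset":[0,0,-2.0],"hand":0.4,"twist":0},{"offset":[0,0,0],"hand":0.4,"twist":0}]'

```text
time_s: 12.6
tcp_pos: [519.0, 50.4, 109.8]
orientation: [[-0.122, 0.993, 0.003], [0.993, 0.122, -0.0], [-0.0, 0.003, -1.0]]
contact_force: [-0.4, 0.2, 0.1]
finger_gap: 34.1
```

```bash
python3 - <<'E'
from h import *
for n in("scene","wrist"): report(n,n+"5")
E
```

```text
scene line 85 c [486.7  46.5] yaw 0.136 L/W 177.0 13.0 z [2.5 4.  5.8] top [451.4  42.2   4.8]
scene blue 790 c [522.6  48.8] yaw -0.013 L/W 95.0 50.0 z [14.4 46.1 54.4] top [518.1  40.2  53.5]
   cyl mid [522.6  39.2] yaw 0.119 z 28.5 len 92.0
scene orange 234 c [520.2 148. ] yaw -0.868 L/W 34.0 17.0 z [ 6.2 27.7 45.8] top [518.7 147.6  45.3]
wrist line 1266 c [502.6  51. ] yaw 0.122 L/W 209.0 9.0 z [2.7 4.  5.4] top [486.8  49.1   4.2]
wrist blue 7327 c [537.   53.5] yaw 0.117 L/W 129.0 46.0 z [27.8 49.4 53.9] top [516.9  42.3  52.9]
   cyl mid [538.5  43.1] yaw 0.12 z 28.3 len 129.0
wrist orange 527 c [507.5 141.4] yaw 0.384 L/W 35.0 35.0 z [43.9 45.4 46.7] top [508.  140.6  45.6]
```

Remaining about 12.3 mm, so the last tip stroke is 24.5 mm.

Call:
jog_arm --increments '[{"offset":[-1.6,0,0],"hand":0.4,"twist":0},{"offset":[0,0,2.5],"hand":0.4,"twist":0},{"offset":[0,0,0.6],"hand":0.4,"twist":0},{"offset":[0,0,0.2],"hand":0.4,"twist":0},{"offset":[0,0,0.2],"hand":0.4,"twist":0},{"offset":[0,0,0],"hand":0.4,"twist":0},{"offset":[0,0,0],"hand":0.4,"twist":0}]'

```text
time_s: 13.58
tcp_pos: [519.7, 34.3, 74.7]
orientation: [[-0.122, 0.993, 0.0], [0.993, 0.122, -0.0], [-0.0, 0.0, -1.0]]
contact_force: [-9.1, -2.2, 26.6]
finger_gap: 34.3
```

Call:
jog_arm --increments '[{"offset":[0.4,0,0],"hand":0.4,"twist":0},{"offset":[0.4,0,0],"hand":0.4,"twist":0},{"offset":[0.4,0,0],"hand":0.4,"twist":0},{"offset":[0.4,0,0],"hand":0.4,"twist":0},{"offset":[0.4,0,0],"hand":0.4,"twist":0},{"offset":[0.3,0,0],"hand":0.4,"twist":0},{"offset":[0.15,0,0],"hand":0.4,"twist":0},{"offset":[0,0,0],"hand":0.4,"twist":0},{"offset":[0,0,0],"hand":0.4,"twist":0},{"offset":[0,0,0],"hand":0.4,"twist":0}]'

```text
time_s: 14.82
tcp_pos: [516.6, 58.8, 74.7]
orientation: [[-0.122, 0.993, -0.0], [0.993, 0.122, -0.0], [-0.0, -0.0, -1.0]]
contact_force: [-8.8, -0.3, 25.1]
finger_gap: 34.1
```

Call:
jog_arm --increments '[{"offset":[0,0,-0.6],"hand":0.4,"twist":0},{"offset":[0,0,-0.9],"hand":0.4,"twist":0},{"offset":[0,0,-3.0],"hand":0.4,"twist":0},{"offset":[0,0,-4.0],"hand":0.4,"twist":0},{"offset":[-2,0,-4.0],"hand":0.4,"twist":0},{"offset":[-3,0,-4.0],"hand":0.4,"twist":0},{"offset":[-3,0,0],"hand":0.4,"twist":0},{"offset":[0,0,0],"hand":0.4,"twist":0},{"offset":[0,0,0],"hand":0.4,"twist":0}]'

```text
time_s: 15.95
tcp_pos: [526.5, -20.2, 238.3]
orientation: [[-0.121, 0.993, -0.0], [0.993, 0.121, 0.0], [0.0, -0.0, -1.0]]
contact_force: [0.1, 0.6, -0.2]
finger_gap: 34.1
```

```bash
python3 - <<'E'
from h import *
for n in("scene","side","wrist"): report(n,n+"6")
print(readout.get_state()["time_s"])
E
```

```text
scene line 59 c [487.3  46.5] yaw 0.136 L/W 178.0 13.0 z [1.5 4.  5.8] top [461.8  43.8   4.7]
scene blue 859 c [520.5  61.5] yaw -0.006 L/W 95.0 53.0 z [14.8 45.2 54.4] top [517.2  53.1  53.4]
   cyl mid [521.   51.6] yaw 0.12 z 28.5 len 92.0
scene orange 230 c [522.7 144.1] yaw -0.956 L/W 41.0 58.0 z [ 7.3 27.3 45.8] top [519.8 148.   45.2]
side line 17
side blue 92 c [543.2  48.2] yaw -1.519 L/W 34.0 25.0 z [40.4 51.6 55.8] top [541.1  53.1  54.7]
   cyl mid [541.6  56. ] yaw 0.198 z 29.5 len 24.0
side orange 0
wrist line 667 c [501.4  50.8] yaw 0.121 L/W 206.0 8.0 z [2.5 4.  5.4] top [481.5  48.2   4.3]
wrist blue 3960 c [536.6  56.5] yaw 0.119 L/W 129.0 50.0 z [35.  50.3 54.1] top [515.4  53.1  53.1]
   cyl mid [518.6  53.3] yaw 0.124 z 28.2 len 128.0
wrist orange 299 c [508.2 127.9] yaw 0.101 L/W 38.0 25.0 z [12.9 41.4 46.5] top [509.  131.1  45.5]
16.1
```

View pics/wrist6.png

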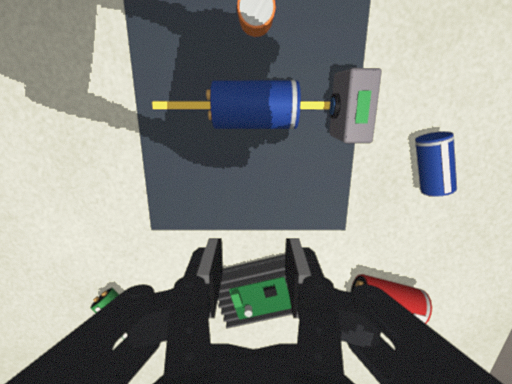

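The wrist view shows the can at (255,104) lying centred on the line, which shows at both ends along row 104. The spare is still upright at (257,10), and nothing is touching the can. The measured offset is about +0.5 mm from both cameras, so I'm handing in.

```bash
python3 -c "
from rig import job_done; print(job_done())"
```

```text
the job is handed in; nothing more can be done
None
```

The blue can now lies on the yellow line, and I've handed the job in. I rolled it about 71 mm in four slow strokes of the two fingertips across its top. They pressed at about 10–25 N while dragging, with one brief 67 N reading while finding contact. I then lifted the gripper clear, finishing at 16 s of the 51 s allowed.

**Last checks:**
- **Across the line:** the can's axis is about 0.5 mm from the line's middle. The wrist camera gives this directly; the scene camera agrees after removing a roughly 2 mm offset it showed from the start.
- **Along the line:** the can's centre is about 11 mm beyond the line's middle.
- **Direction:** it is within about 0.01 rad of the line.
- **Height:** its centre is at its resting height, about 24 mm above the mat's top.
- **Turn:** about 2.8 rad, worked out from the distance rolled. In the last picture the white stripe no longer shows on top.
- **Orange capacitor and heatsink:** the orange capacitor stands where it was, and the heatsink looks in place in the last wrist picture.

**Checks that failed or disagreed:**
- In the last pictures the side camera saw too little of the can and the line, because the arm was in the way, so its fit was unusable.
- The wrist camera's can length read 129 mm instead of 90, probably from reader pixels counted as blue. This does not affect the across-line figure.
- The scene camera's last outline of the orange capacitor was too wide (41 × 58 mm), though its top had not moved.
- I did not check the screwdriver at the end, but the arm never went near it.

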